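# Correct a misfiled tube rack and show the stray tube to the code reader

## Task

Two sample tubes in the rack have been misfiled: a long one stands in the row of short tubes and a short one in the row of long tubes. Lower the stray long tube fully home into the free hole of the long row, without dropping it, then lift out the stray short tube by its cap and hold it in the air about 10 cm in front of the code reader's lens, cap up, its label centred on the lens and squarely facing it (lean the tube as the reader is tilted). Finish while still holding it there, motionless; leave the other tubes, the reader and the other things on the bench as they are.

Things in the scene. Friction and masses are not known exactly. Their poses are not given: they have to be found in the camera images.
- rack: fixed orange tube rack, 150 mm (x) by 226 mm (y), top face 45 mm above the bench, with two rows of four blind round holes 32 mm wide. Origin on the bench under its centre, z up. Row of LONG tubes at x = -37 mm (nearer the robot), row of SHORT tubes at x = +37 mm, holes at y = -75, -25, 25, 75 mm; hole floors 9 mm above the bench (36 mm deep).
- long_misfiled: long tube standing in the short row: milky body 30 mm across, tapering to 14 mm over its lowest 14 mm, blue round screw cap 34 mm across and 14 mm high; 114 mm tall in all, 40 to 80 g. Origin at the centre of its underside, z towards the cap, +x towards the white label on its side. Goes to the free hole of the long row; home, its underside rests on the hole floor.
- short_misfiled: short tube standing in the long row: same shape and widths as the long ones but only 84 mm tall (cap from 70 to 84 mm), 25 to 55 g. Origin at the centre of its underside, z towards the cap, +x towards its label. To be held before the reader.
- short_misfiled_label (a point): centre of that short tube's label: 15 mm from the tube's axis along its +x and 50 mm above its underside. White with dark bars, 22 mm high, about 28 mm wide round the tube. Axes as the tube's (x out of the label, z towards the cap).
- reader_lens (a point): centre of the code reader's lens, in the black front of a grey box 46 mm wide, 56 high, 52 deep, in a yoke on a post (346 mm high, 79 mm behind the lens; foot 130 by 120 mm) at the robot's right. x points out of the lens along its line of sight (tilted a little downward), y level, z upward, square to both. Height, tilt and direction vary; its stiff clamps hold unless knocked.
- reader: foot and post of the code reader's stand, fixed; origin on the bench under the post, x in the direction in which the reader looks.
- long_row_free: floor of the one free hole in the row of long tubes (a small dimple): origin on the hole's axis at floor height, 9 mm above the bench.
- long_a: long tube, 114 mm tall, that stands rightly in the row of long tubes; same shape and axes as the stray long one. Stays.
- long_b: another long tube that stands rightly in the row of long tubes. Stays.
- short_a: short tube, 84 mm tall, that stands rightly in the row of short tubes; same shape and axes as the stray short one. Stays.
- short_b: another short tube that stands rightly in the row of short tubes. Stays.
- tip_box: bystander: blue box of pipette tips, 86 by 122 mm, 73 mm high, origin under its centre.
- lab_bottle: bystander: small glass bottle, 56 mm across, 100 mm high, origin under its centre.
- mini_centrifuge: bystander: small white bench centrifuge with a dark dome, 156 mm across, 107 mm high, origin under its centre.
There are look-alikes about, which are no part of the job. What is shaped like the long_misfiled but orange or pink is not meant. Leave any pink look-alike of the short_misfiled alone.

How it is judged (in metres and radians):
On the way:
1. the stray long tube stands fully home in the free hole of the long row, let go, before the short one is presented (horizontal distance between long_misfiled and long_row_free below 0.006 m and z of long_misfiled in the frame of rack below 0.0125 m and angle between long_misfiled's own z axis and vertical below 0.1 rad and contact force between the fingers and long_misfiled below 0.1 N), for 0.2 s.
At the end, for the whole second after the job is handed in: Long tube in the free hole (6 mm, within 3.5 mm of its floor, upright 0.1 rad), let go. Short tube held at its cap (TCP 66 mm or more up it), in the air, at rest: label centre 80-120 mm from lens, within 20 mm of its axis, square within 0.25 rad, cap up. Other tubes within 15 mm of their start (all of step 1 and x of short_misfiled_label in the frame of reader_lens between 0.08 and 0.12 m and y of short_misfiled_label in the frame of reader_lens between -0.02 and 0.02 m and z of short_misfiled_label in the frame of reader_lens between -0.02 and 0.02 m and angle between the x axis of short_misfiled and the x axis of reader_lens, either way round below 0.25 rad and angle between the z axis of short_misfiled and the z axis of reader_lens, either way round below 0.25 rad and x of reader_lens in the frame of short_misfiled above 0.05 m and angle between short_misfiled's own z axis and vertical below 1 rad and z of the grasp point in the frame of short_misfiled above 0.066 m and contact force between the fingers and short_misfiled above 1 N and contact force between short_misfiled and rack below 0.1 N and contact force between short_misfiled and reader below 0.1 N and height (world z) of short_misfiled above 0.05 m and linear speed of short_misfiled below 0.02 m/s and angular speed of short_misfiled below 0.2 rad/s and distance of each of long_a, long_b, short_a, short_b from where it was at the start of the episode below 0.015 m); the arm keeps its last pose, push and grip.
It fails at once if a stray tube is dropped (out of the fingers with its underside more than 21 mm above the hole floors) ((contact force between the fingers and long_misfiled below 0.02 N and z of long_misfiled in the frame of rack above 0.03 m) or (contact force between the fingers and short_misfiled below 0.02 N and z of short_misfiled in the frame of rack above 0.03 m)).
It fails at once if one of the other four tubes is moved more than 20 mm (distance of any of long_a, long_b, short_a, short_b from where it was at the start of the episode above 0.02 m).
It fails at once if the code reader is knocked out of its setting (its lens moves more than 8 mm) (distance of reader_lens from where it was at the start of the episode above 0.008 m).
It fails at once if a bystander is pushed more than 20 mm (distance of any of tip_box, lab_bottle, mini_centrifuge from where it was at the start of the episode above 0.02 m).
It also fails if it takes over 51 s, if anything falls off the work surface, if the arm or the gripper's body presses on something with over 40 N, if the wrist force passes 120 N, or if a joint passes its speed limit or range.

## Robot

A 6-joint arm with a two-finger parallel gripper is mounted at the origin on the work surface. World frame = base frame: x ahead of the robot, y to its left, z up, the work surface at z = 0. Lengths are in m, angles in degrees, forces in N, time in s.
With the tool pointing down it reaches from about 0.325 to 0.775 m from the base axis. Payload 5.5 kg.
Tool frame: the origin (TCP) lies between the finger pads, 19 mm behind the fingertips; this is the grasp point; z points along the fingers, y is the line along which they close (so a half turn about z gives the same grasp; the last joint's range is limited). The gripper opens to 88 mm and grips with 3 to 60 N. Pads are 20 mm wide; open, the fingers measure 115 mm over their backs; the gripper's body (75 mm by 178 mm) begins 61 mm behind the grasp point.
Start: joints at [-78.478, 5.22, 70.514, -0, 104.267, -3.249], TCP at [0.153, -0.58, 0.241] pointing down, gripper open.
Joint ranges: [-164.24, 164.24], [-49.07, 125.15], [9.68, 141.18], [-86.29, 266.29], [3.28, 154.24], [-151.56, 151.56]. Speed limits (degrees/s): [147.25, 147.25, 172.46, 180, 180, 180].

## Interface

Orientations are given as [roll, pitch, yaw] about the fixed x, y, z axes, in that order (R = Rz(yaw) Ry(pitch) Rx(roll)).
In Python, from station import r gives the robot as it stands. The module is installed in compiled form; this text tells all that it offers. Calls block until the motion is done:
- r.reach(position, orientation): joint-space move of the TCP to a pose.
- r.servo_line(position, rotation=None, speed=0.15): straight line of the TCP; rotation=None keeps the orientation; speed is the mean speed in m/s.
- r.move_joints(angles): joint-space move.
- r.let_go() and r.grab(squeeze=None): open the fingers fully, or close them until they stop; squeeze is the grip in N (None keeps the last).
- r.wait(seconds).
- r.inverse_kinematics(position, orientation): joint angles nearest the present ones, or None.
- r.sense(): the state.
- r.snapshot(name): name is "side" or "top"; returns a dict with "frame" (384x512x3 uint8, red, green, blue), "fx", "fy", "cx", "cy" (pixels), "dist_coeffs" ([k1, k2, p1, p2, k3] as OpenCV has them; the pictures are not rectified), "R" (3x3) and "t" (3): a world point X has camera coordinates R X + t. Camera axes: x right, y down, z forward; pixel columns grow to the right and rows downward; lengths in m; the calibration is good to about 2 mm. A picture is of the moment at which its call begins. There is no depth.
A pose or a line that the arm cannot do raises r.IKError and nothing moves.
- r.hand_in(): hands the job in; it is judged then, once.
The state is a dict: "clock": time; "joints": joint angles; "joint_vel": joint speeds; "joint_torque": joint torques, N m; "tcp_pos": TCP position; "orientation": TCP orientation; "contact_force": force on the tool from outside, world axes, zero at the start; "torque": the same for the moment, N m; "opening": finger opening in m; "gripper_force": force on a finger pad.
Only numpy, scipy, OpenCV 4.12 (cv2) and the standard library are available. Lean on these libraries where they do the work, as an engineer would, in place of code of your own. Each camera call takes 0.05 s, during which the arm holds its last target. There are 200 camera calls.

## Working session

There is one attempt and no reset: what is moved stays moved. The work goes in short steps, each a Python script; the robot and the scene stay as the last script left them, time stands still between calls to the robot, and variables do not carry over. Pictures are saved under pics/ and viewed, at most 10 in all, crops included, and the job is handed in when it is done.

```bash
mkdir -p pics; ls; python3 - <<'E'
from station import r
import cv2,numpy as np,json
for n in("side","top"):
    s=r.snapshot(n); f=s.pop("frame")
    cv2.imwrite(f"pics/{n}0.png",cv2.resize(f[:,:,::-1],(800,600),interpolation=cv2.INTER_CUBIC))
    np.savez(f"{n}.npz",frame=f,**s)
    print(n,{k:np.round(np.array(v),4).tolist() for k,v in s.items()})
print(r.sense()["clock"])
E
```

```text
pics
side {'fx': 383.5147, 'fy': 383.5147, 'cx': 251.7331, 'cy': 196.0586, 'dist_coeffs': [-0.127, 0.0, 0.0, 0.0, 0.0], 'R': [[-0.9886, -0.1508, -0.0036], [-0.1011, 0.6804, -0.7258], [0.1119, -0.7171, -0.6879]], 't': [0.5586, 0.2111, 0.8287]}
top {'fx': 497.8028, 'fy': 497.8028, 'cx': 250.5353, 'cy': 193.0197, 'dist_coeffs': [-0.1465, 0.0, 0.0, 0.0, 0.0], 'R': [[-0.0204, -0.9998, -0.0063], [-0.9874, 0.0212, -0.157], [0.1571, 0.0031, -0.9876]], 't': [-0.0521, 0.5773, 1.2673]}
0.1
```

View pics/side0.png

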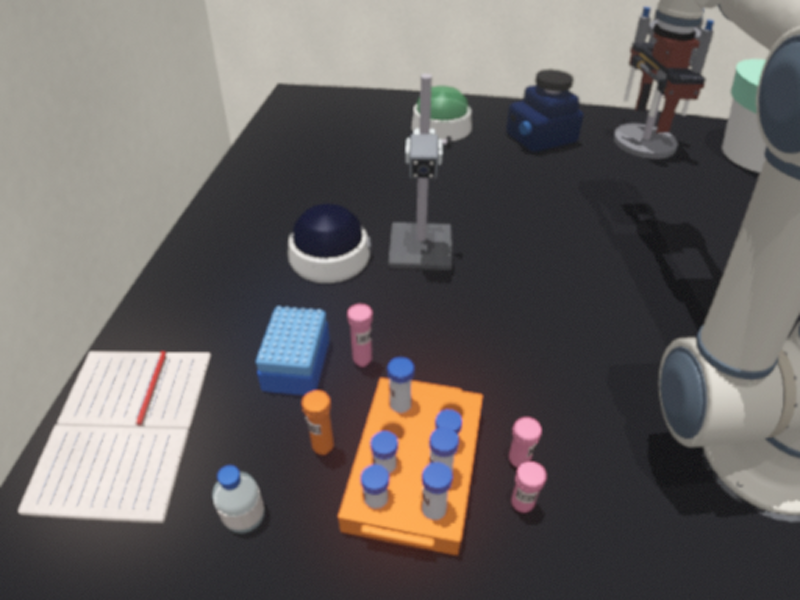

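View pics/top0.png

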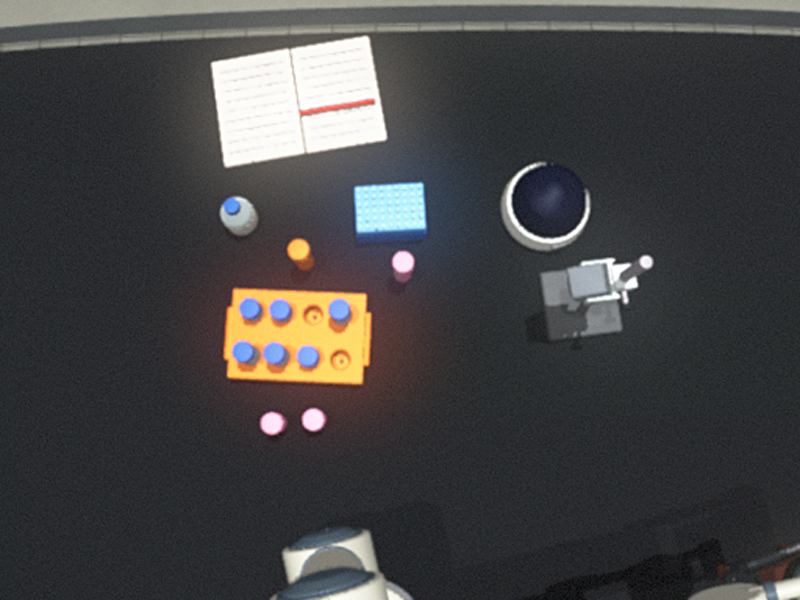

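The side view shows the rack with the tall stray at (400,370), the free long-row hole at (452,405) and the stray short at (448,425). The reader head is at (424,155).

The top view shows the short row at (250,309), (281,311), hole (314,315), (340,311), and the long row at (243,352), (275,354), (308,357), hole (340,360).

Candidates:
- **Long stray:** blue cap at top (340,311), or the orange look-alike (299,250), or the pink one (403,265). I choose (340,311).
- **Short stray:** blue cap at top (308,357), or the pink ones (272,424) and (314,420). I choose (308,357).

I'll check both choices and the reader in close crops.

```bash
cat > cam.py <<'E'
import numpy as np,cv2
def load(n): return dict(np.load(f"{n}.npz"))
def K(c): return np.array([[c["fx"],0,c["cx"]],[0,c["fy"],c["cy"]],[0,0,1.]],float)
def proj(c,P):
    return cv2.projectPoints(np.atleast_2d(np.array(P,float)),cv2.Rodrigues(np.array(c["R"],float))[0],np.array(c["t"],float),K(c),np.array(c["dist_coeffs"],float))[0][:,0]
def ray(c,uv):
    n=cv2.undistortPoints(np.array([[uv]],float),K(c),np.array(c["dist_coeffs"],float))[0,0]
    R=np.array(c["R"]);d=R.T@np.array([*n,1.]);return -R.T@np.array(c["t"]),d/np.linalg.norm(d)
def onz(c,uv,z):
    o,d=ray(c,uv);return o+d*(z-o[2])/d[2]
def tri(obs):
    A=np.zeros((3,3));b=np.zeros(3)
    for c,uv in obs:
        o,d=ray(c,uv);M=np.eye(3)-np.outer(d,d);A+=M;b+=M@o
    return np.linalg.solve(A,b)
def crop(f,x0,y0,w,h,s):
    return cv2.resize(f[y0:y0+h,x0:x0+w,::-1],None,fx=s,fy=s,interpolation=cv2.INTER_CUBIC)
E
python3 - <<'E'
from cam import *
from scipy.optimize import least_squares
s,t=load("side"),load("top")
for n,c in(("side",s),("top",t)):
    h=cv2.cvtColor(c["frame"],cv2.COLOR_RGB2HSV)
    m=cv2.inRange(h,(105,140,80),(125,255,255))
    nn,l,st,ce=cv2.connectedComponentsWithStats(m)
    print(n,[(np.round(ce[i],1).tolist(),int(st[i,4])) for i in range(1,nn) if 40<st[i,4]<400])
a=crop(s["frame"],255,40,50,75,8)      # reader side: 400x600
b=crop(t["frame"],340,155,80,60,5)     # 400x300
d=crop(s["frame"],218,222,100,75,4)
cv2.imwrite("pics/crop1.png",np.hstack([a,np.vstack([b,d])]))
for uv in((340,360),(314,315)): print(onz(t,np.array(uv)*.64,.009))
print("post top",onz(t,np.array((647,262))*.64,.346),tri([(t,np.array((647,262))*.64),(s,np.array((426,78))*.64)]))
E
```

```text
side [([336.2, 80.7], 43), ([256.0, 234.9], 174), ([285.6, 275.2], 291), ([245.3, 281.8], 101), ([281.9, 302.6], 101), ([146.0, 304.3], 156), ([238.1, 302.3], 56)]
top [([147.6, 131.5], 72), ([261.8, 149.7], 95)]
[0.48220986 0.02638013 0.009     ]
[0.56123095 0.07069679 0.009     ]
post top [ 0.57419278 -0.40511801  0.346     ] [ 0.57400024 -0.4073317   0.33922106]
```

View pics/crop1.png

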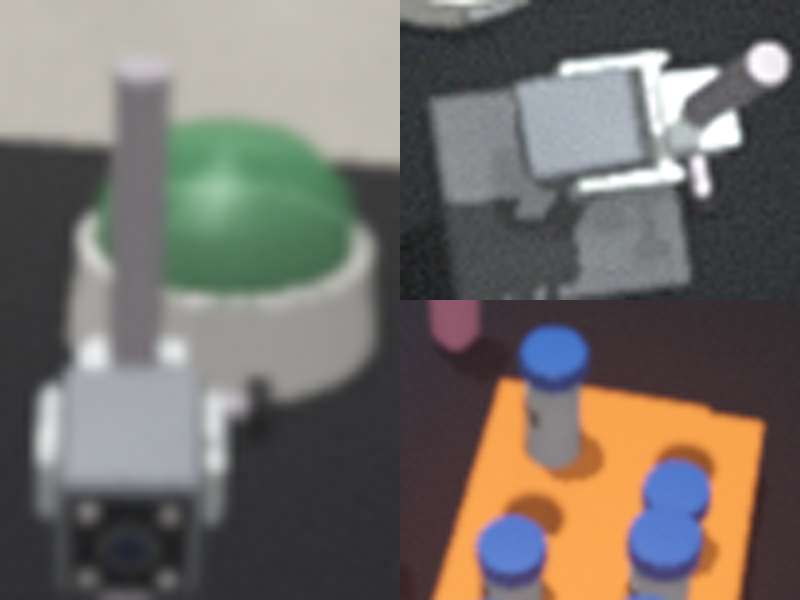

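The crop confirms the tall stray: a blue cap on a milky body with its dark label edge on the left, in the short row. The stray short is the lower cap beside the free hole. The reader lens is at side px (271,108.5), and its box corners are clear in both views. Next I fit the rack and the reader.

```bash
cat > fit.py <<'E'
from cam import *
from scipy.optimize import least_squares
from scipy.spatial.transform import Rotation as Ro
s,t=load("side"),load("top")
# rack: cap blobs in top view
h=cv2.cvtColor(t["frame"],cv2.COLOR_RGB2HSV)
m=cv2.inRange(h,(100,110,70),(128,255,255)); m[:, 240:]=0; m[:185]=0; m[245:]=0; m[:,:145]=0
nn,l,st,ce=cv2.connectedComponentsWithStats(m)
B=np.array([ce[i] for i in range(1,nn) if st[i,4]>40]); print([(np.round(ce[i],1).tolist(),int(st[i,4])) for i in range(1,nn) if st[i,4]>40])
tubes={(37,75):.084,(37,25):.084,(37,-75):.114,(-37,75):.114,(-37,25):.114,(-37,-25):.084}
a=np.linspace(0,2*np.pi,40)
def capc(c,x,y,H):
    P=np.vstack([np.c_[x+.017*np.cos(a),y+.017*np.sin(a),0*a+z] for z in(H+.009,H-.005)])
    M=cv2.moments(cv2.convexHull((proj(c,P)).astype(np.float32)));return np.array([M["m10"]/M["m00"],M["m01"]/M["m00"]])
def w(p,lx,ly): 
    c_,s_=np.cos(p[2]),np.sin(p[2]);return p[0]+c_*lx-s_*ly,p[1]+s_*lx+c_*ly
def res(p,full=False):
    o=[]
    for (lx,ly),H in tubes.items():
        q=capc(t,*w(p,lx/1e3,ly/1e3),H);o.append(q-B[np.argmin(np.linalg.norm(B-q,axis=1))])
    for (lx,ly),uv in(((-37,-75),(340,360)),((37,-25),(314,316))):
        o.append((proj(t,[*w(p,lx/1e3,ly/1e3),.009])[0]-np.array(uv)*.64)*.5)
    return np.array(o) if full else np.ravel(o)
f=least_squares(res,[.523,.098,-.05],loss="soft_l1",diff_step=1e-4);rack=f.x
print("rack",rack[:2],np.degrees(rack[2]));print(np.round(res(rack,True),2).tolist())
for k in((37,-75),(-37,-75),(-37,-25)): print(k,np.round(w(rack,k[0]/1e3,k[1]/1e3),4))
# check in side view
for k,uv in(((37,-75),(218+(554-400)/4,222+(358-300)/4)),((-37,-25),(218+(676-400)/4,222+(494-300)/4)),((-37,25),(218+(665-400)/4,222+(545-300)/4))):
    x,y=w(rack,k[0]/1e3,k[1]/1e3);print("side",np.round(capc(s,x,y,tubes[k])-uv,1))
# reader
S=lambda u,v:np.array([255+u/8,40+v/8]);T=lambda u,v:np.array([340+(u-400)/5,155+v/5])
obs=[(s,(0,0,0),S(128,547)),(s,(0,-.023,.028),S(58,488)),(s,(0,.023,.028),S(203,488)),(s,(-.052,-.023,.028),S(70,370)),(s,(-.052,.023,.028),S(195,370)),
(t,(0,-.023,.028),T(517,86)),(t,(0,.023,.028),T(535,180)),(t,(-.052,-.023,.028),T(642,70)),(t,(-.052,.023,.028),T(655,166))]
def rl(p): return Ro.from_euler("ZY",[p[3],p[4]]).as_matrix()
def rres(p): return np.ravel([proj(c,p[:3]+rl(p)@np.array(q))[0]-uv for c,q,uv in obs])
f2=least_squares(rres,[.57,-.33,.25,1.6,.2],x_scale=[.1,.1,.1,1,1]);L=f2.x
print("lens",L[:3],"yaw,tilt",np.degrees(L[3:]));print(np.round(f2.fun.reshape(-1,2),1).tolist())
J=f2.jac;sd=np.sqrt(np.diag(np.linalg.inv(J.T@J))*(f2.fun@f2.fun)/13);print("sd",sd)
np.savez("est.npz",rack=rack,lens=L)
E
python3 fit.py
```

```text
[([159.5, 197.3], 115), ([178.8, 198.0], 110), ([216.7, 197.8], 108), ([155.2, 224.9], 121), ([175.3, 225.7], 120), ([196.4, 227.9], 100)]
rack [0.52210698 0.09700639] -3.4126845940159902
[[-0.13, -0.04], [-0.06, 0.02], [0.03, -0.0], [-0.04, -0.0], [-0.16, 0.03], [0.11, -0.29], [0.38, 0.27], [0.16, 0.35]]
(37, -75) [0.5546 0.0199]
(-37, -75) [0.4807 0.0243]
(-37, -25) [0.4837 0.0743]
side [-1.4  0.2]
side [-1.1 -0. ]
side [-1.4 -0.7]
lens [ 0.56568753 -0.33497903  0.21101788] yaw,tilt [95.11915291 16.5148245 ]
[[-0.3, 0.0], [-0.4, -0.5], [-0.4, 0.1], [-1.0, -0.2], [1.0, 0.3], [1.1, 0.0], [0.4, 1.0], [-1.0, -0.4], [-0.5, 0.4]]
sd [0.00070158 0.00191601 0.00146675 0.01960489 0.04814631]
```

```bash
cat > plan.py <<'E'
import numpy as np
from scipy.spatial.transform import Rotation as Ro
E_=np.load("est.npz");rack,L=E_["rack"],E_["lens"]
RL=Ro.from_euler("ZY",L[3:]).as_matrix();lens=L[:3]
def hole(lx,ly):
    c,s=np.cos(rack[2]),np.sin(rack[2]);return np.array([rack[0]+c*lx-s*ly-.001,rack[1]+s*lx+c*ly])
def rpy(R): return Ro.from_matrix(R).as_euler("xyz",degrees=True)
def down(a):   # tool down, y axis of the tool at azimuth a (deg)
    y=np.array([np.cos(np.radians(a)),np.sin(np.radians(a)),0]);z=np.array([0,0,-1.]);return np.c_[np.cross(y,z),y,z]
def present(phi,h=.077,d=.10):
    """phi: azimuth (deg) of the tool y axis minus azimuth of the label, about the tube axis"""
    Rt=np.c_[-RL[:,0],-RL[:,1],RL[:,2]]            # tube axes
    org=lens+d*RL[:,0]-Rt@np.array([.015,0,.050])
    return org+Rt@[0,0,h],Rt@down(phi)
E
python3 - <<'E'
from station import r
from plan import *
yaw=np.degrees(rack[2]);print(yaw)
for a in(yaw,yaw+180):
    for k,z in(((.037,-.075),.116),((-.037,-.075),.116),((-.037,-.025),.086),((-.037,-.025),.3)):
        q=r.inverse_kinematics([*hole(*k),z],rpy(down(a)));print(round(a),k,z,None if q is None else np.round(q,0))
for phi in range(-180,180,30):
    o=[]
    for d in(.10,.2):
        p,R=present(phi,d=d);q=r.inverse_kinematics(p,rpy(R));o.append(None if q is None else np.round(q).astype(int).tolist())
    print(phi,np.round(p,3),o)
E
```

```text
-3.4126845940159902
-3 (0.037, -0.075) 0.116 [-1. -1. 90. -0. 91.  2.]
-3 (-0.037, -0.075) 0.116 [ -1. -13. 100.  -0.  92.   2.]
-3 (-0.037, -0.025) 0.086 [  5. -11. 102.  -0.  89.   8.]
-3 (-0.037, -0.025) 0.3 [  5. -11.  80.  -0. 111.   8.]
177 (0.037, -0.075) 0.116 None
177 (-0.037, -0.075) 0.116 None
177 (-0.037, -0.025) 0.086 None
177 (-0.037, -0.025) 0.3 None
-180 [ 0.547 -0.122  0.176] [[-16, -1, 82, -15, 93, -113], [-7, -4, 88, -16, 93, -103]]
-150 [ 0.547 -0.122  0.176] [[-16, -1, 82, -15, 93, -143], [-7, -4, 88, -16, 93, -133]]
-120 [ 0.547 -0.122  0.176] [None, None]
-90 [ 0.547 -0.122  0.176] [None, None]
-60 [ 0.547 -0.122  0.176] [[-16, -1, 82, -15, 93, 127], [-7, -4, 88, -16, 93, 137]]
-30 [ 0.547 -0.122  0.176] [[-16, -1, 82, -15, 93, 97], [-7, -4, 88, -16, 93, 107]]
0 [ 0.547 -0.122  0.176] [[-16, -1, 82, -15, 93, 67], [-7, -4, 88, -16, 93, 77]]
30 [ 0.547 -0.122  0.176] [[-16, -1, 82, -15, 93, 37], [-7, -4, 88, -16, 93, 47]]
60 [ 0.547 -0.122  0.176] [[-16, -1, 82, -15, 93, 7], [-7, -4, 88, -16, 93, 17]]
90 [ 0.547 -0.122  0.176] [[-16, -1, 82, -15, 93, -23], [-7, -4, 88, -16, 93, -13]]
120 [ 0.547 -0.122  0.176] [[-16, -1, 82, -15, 93, -53], [-7, -4, 88, -16, 93, -43]]
150 [ 0.547 -0.122  0.176] [[-16, -1, 82, -15, 93, -83], [-7, -4, 88, -16, 93, -73]]
```

```bash
python3 - <<'E'
from station import r
from plan import *
yaw=np.degrees(rack[2]);o=rpy(down(yaw));h1=hole(.037,-.075)
r.reach([.09,-.42,.36],r.sense()["orientation"])
r.reach([.42,.0,.36],o)
r.reach([*h1,.19],o)
r.servo_line([*h1,.116],speed=.12)
r.grab(25)
S=r.sense();print(S["clock"],S["opening"],S["gripper_force"],S["contact_force"])
r.servo_line([*h1,.175],speed=.08)
S=r.sense();print(S["clock"],S["opening"],S["gripper_force"],S["tcp_pos"])
from cam import *
a,b=r.snapshot("side"),r.snapshot("top")
cv2.imwrite("pics/lift.png",np.hstack([crop(a["frame"],210,190,115,150,3.4),crop(b["frame"],135,170,115,150,3.4)]))
E
```

```text
5.4083 0.03325258927118843 24.999842047691345 [-0.21056443  0.5032439   0.18479808]
6.3 0.03336112639786588 24.999891221523285 [0.55335372 0.01993044 0.17438309]
```

View pics/lift.png

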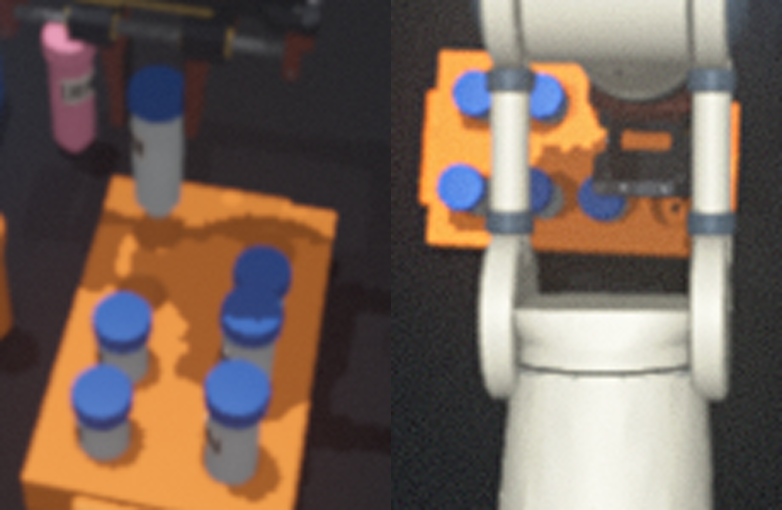

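The long tube hangs upright in the fingers at side crop (157,140), clear of the rack, and the other tubes are undisturbed. I'll lower it into the free hole.

```bash
python3 - <<'E'
from station import r
from plan import *
h2=hole(-.037,-.075)
r.servo_line([*h2,.175],speed=.12)
r.servo_line([*h2,.125],speed=.08)
S=r.sense();print(S["clock"],S["contact_force"],S["tcp_pos"])
z=.120;f0=S["contact_force"][2]
while z>.110:
    r.servo_line([*h2,z],speed=.04);S=r.sense();print(round(z,4),np.round(S["contact_force"],1),round(S["tcp_pos"][2],4))
    if S["contact_force"][2]-f0>4: break
    z-=.0015
r.let_go();r.wait(.2)
r.servo_line([*h2,.19],speed=.2)
h3=hole(-.037,-.025)
r.reach([.36,-.05,.30],S["orientation"])
from cam import *
a,b=r.snapshot("side"),r.snapshot("top")
cv2.imwrite("pics/placed.png",np.hstack([crop(a["frame"],210,190,115,150,3.4),crop(b["frame"],135,170,115,150,3.4)]))
print(r.sense()["clock"])
E
```

```text
7.9417 [-0.96536534  0.05427339 -0.31003436] [0.47976665 0.02437331 0.12525522]
0.12 [ 0.1  0.8 -0.9] 0.12
0.1185 [-0.5  0.8 -1.2] 0.1185
0.117 [-0.5 -0.2 -0.7] 0.1169
0.1155 [ 0.6 -1.1  1.8] 0.1159
0.114 [-2.3  0.3  8.6] 0.1159
11.7583
```

View pics/placed.png

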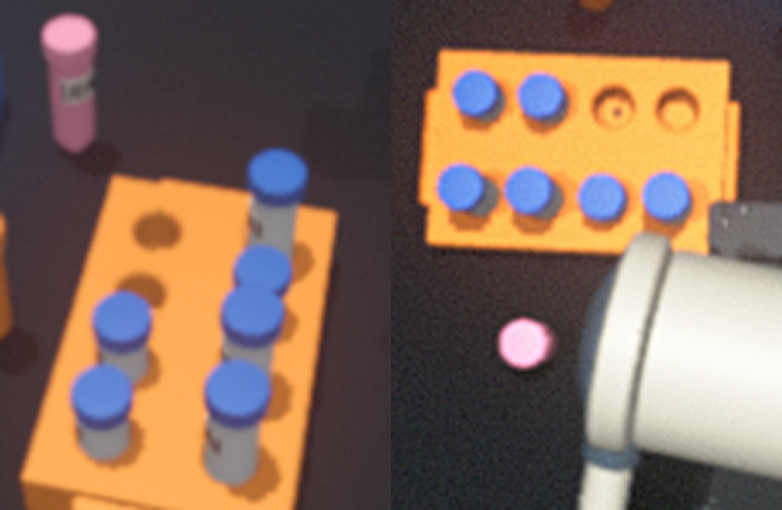

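The long tube is home and upright in the long row, with its cap at side crop (277,178) and top crop (667,195). The short-row corner hole is now empty. Now the short tube.

```bash
python3 - <<'E'
from station import r
from plan import *
from cam import *
o=rpy(down(np.degrees(rack[2])));h3=hole(-.037,-.025)
r.reach([*h3,.17],o)
r.servo_line([*h3,.086],speed=.1)
r.grab(25)
S=r.sense();print(S["clock"],S["opening"],S["tcp_pos"],S["contact_force"])
r.servo_line([*h3,.27],speed=.12)
S=r.sense();print(S["clock"],S["opening"],S["tcp_pos"])
a=r.snapshot("side");p=proj(a,[[*h3,.27],[*h3,.193]]);print(p)
u,v=p.mean(0).astype(int)
np.savez("lift2.npz",**a)
cv2.imwrite("pics/lift2.png",crop(a["frame"],u-40,v-25,80,60,10))
print(u-40,v-25)
E
```

```text
14.5083 0.033282415994002834 [0.48267753 0.0742416  0.085964  ] [-0.52020465 -0.01916147 -0.43460104]
16.1917 0.033528014902422285 [0.48247048 0.0742361  0.26909099]
[[292.95568286 206.09674246]
 [289.9332489  236.00373349]]
251 196
```

View pics/lift2.png

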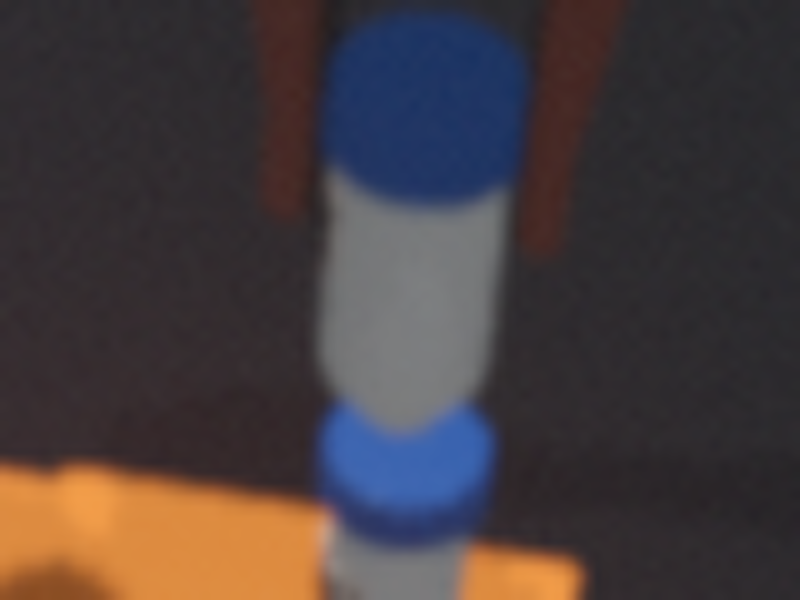

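The short tube hangs upright between the fingers, and only bare body shows, so the label faces away (towards −y). I'll turn the tool and look from several angles.

```bash
python3 - <<'E'
from station import r
from plan import *
from cam import *
y0=np.degrees(rack[2]);P=[.50,.0,.27];ims=[]
for d in(60,100,140,-130):
    r.reach(P,rpy(down(y0+d)));r.wait(.15)
    a=r.snapshot("side");p=proj(a,[P,[P[0],P[1],P[2]-.077]]);u,v=p.mean(0).astype(int)
    ims.append(crop(a["frame"],u-20,v-20,40,40,7.4));np.savez(f"rot{d}.npz",u0=u-20,v0=v-20,**a);print(d,u,v)
cv2.imwrite("pics/rot.png",np.vstack([np.hstack(ims[:2]),np.hstack(ims[2:])]))
print(r.sense()["clock"])
E
```

```text
60 285 191
100 285 191
140 285 191
-130 285 191
23.4583
```

View pics/rot.png

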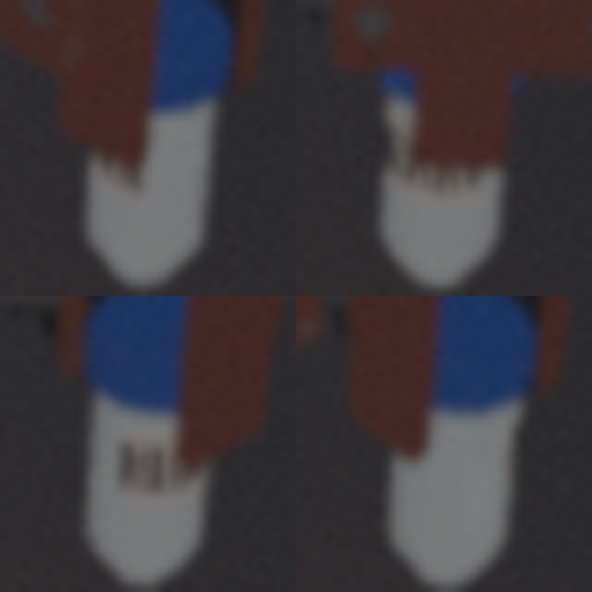

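In the rotated views the barcode edges are clear. At d=140 the left edge is at x≈118, with the body spanning 87–210. At d=100 the right edge is at x≈478, with the body spanning 382–505. Both give a label centre 17–18° to the left of the camera bearing at d=100, so the label azimuth is about 74.5° and phi is about 22°. Presenting now.

```bash
python3 - <<'E'
from station import r
from plan import *
from cam import *
phi=22
p,R=present(phi,d=.20);p0=p+[0,0,.06]
r.reach(p0,rpy(R));r.servo_line(p,speed=.1)
p,R=present(phi,d=.10);r.servo_line(p,speed=.08);r.wait(.5)
S=r.sense();print(S["clock"],np.array(S["tcp_pos"])-p,S["opening"],S["gripper_force"],S["contact_force"],S["joints"])
a,b=r.snapshot("side"),r.snapshot("top")
lab=lens+.1*RL[:,0];print("lens,label px side",proj(a,[lens,lab,p]),"top",proj(b,[lens,lab,p]))
cv2.imwrite("pics/present.png",np.hstack([crop(a["frame"],235,70,80,120,5),crop(b["frame"],300,110,100,150,4)]))
E
```

```text
27.3167 [2.67435114e-05 6.00793918e-05 1.22616926e-05] 0.033294092427305785 24.99993771314621 [ 0.38727593 -0.52759823 -1.18333674] [-16.23951212  -1.10483025  82.12117484 -15.36670523  92.71536179
  45.05677257]
lens,label px side [[270.70769424 108.42205582]
 [269.41321743 138.66814191]
 [269.40111014 136.49770294]] top [[366.74130912 183.78422815]
 [324.41918113 190.26345402]
 [316.3478126  189.78473465]]
```

View pics/present.png

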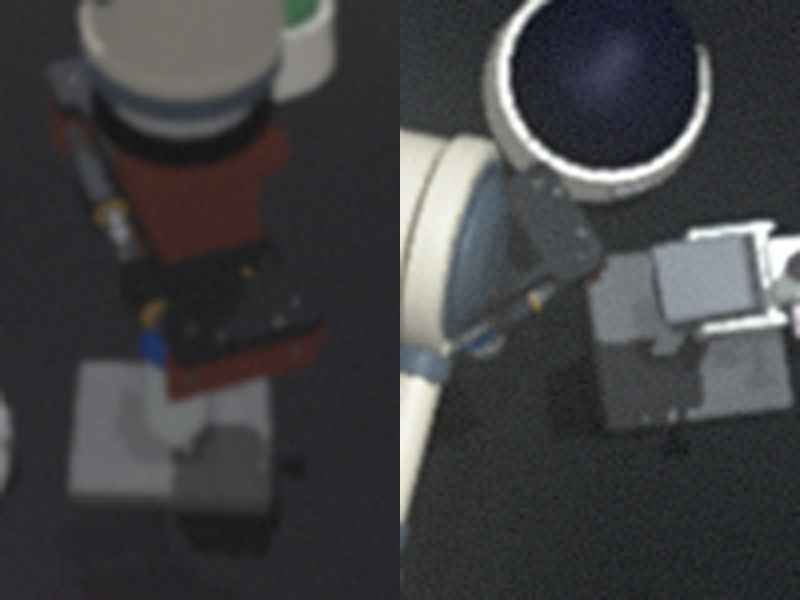

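The tube is held in front of the reader. The side crop shows its bare back at about (175,400), and no bars are visible from the camera side. The top crop shows the gripper clear of the reader box, which sits at (705,280). The arm is on target and steady, so I'm handing in.

```bash
python3 -c "
from station import r
print(r.hand_in())"
```

```text
the job is handed in; nothing more can be done
None
```

I handed the job in at about 27 s of the 51 s allowed: the stray long tube is home in the long row's free hole, and the short one is held by its cap about 10 cm in front of the lens, label towards it. The hand-in returned no verdict, and since the cameras see only the tube's back there, the label's facing is estimated to about 5°.

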